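# Lock the centrifuge rotor nut on the inclined service stand

### The arm

A 6-joint arm with a two-finger parallel gripper is mounted at the origin on the work surface. World frame = base frame: x ahead of the robot, y to its left, z up, the work surface at z = 0. Lengths are in m, angles in rad, forces in N, time in s.
With the tool pointing down it reaches from about 0.35 to 0.975 m from the base axis. Payload 4.9 kg.
Tool frame: the origin (TCP) lies at the very end of the fingers, on their centre line; the grasp point (between the pads) lies 19 mm behind it; y points along the fingers, z is the direction in which the jaws open and shut, and the axes are right-handed (so a half turn about y gives the same grasp; the last joint's range is limited). The gripper opens to 85 mm and grips with 20 to 120 N. Pads are 22 mm wide; open, the fingers measure 114 mm over their backs; the gripper's body (76 mm by 85 mm) begins 54 mm behind the grasp point. The pads swing forward as they close: fully open they stand 13 mm farther back than shut.
Start: joints at [0.986, 0.053, 1.613, -0, 1.476, -0.119], TCP at [0.281, 0.558, 0.204] pointing down, gripper open.
Joint ranges: [-3.01, 3.01], [-1.01, 2.22], [0.06, 2.58], [-1.02, 4.17], [0.09, 2.62], [-3.14, 3.14]. Speed limits (rad/s): [2.57, 2.57, 3.14, 3.14, 3.14, 3.14].

### API

Orientations are given as a rotation vector (axis times angle).
In Python, from station import monitor, viewer, ticket gives the robot as it stands.
- The arm moves only by the tool servo_tool, never from a script. Its argument "commands" is one flat list of numbers, 7 for each row, row after row: the turn, a rotation vector about the tool's x, y, z in rad, then the shift along the tool's x, y, z in cm, then the opening, from 0 (shut) to 1 (fully open). In form: [rx, ry, rz, dx, dy, dz, claw, rx, ry, rz, dx, dy, dz, claw, ...]. A call has 1 to 20 rows; each row shifts and turns the pose as measured when the row begins, along the tool's axes as they then stand; what a row does not reach is not made up. A row lasts 1/10 s, in which the tool goes at most 50 mm and 8.59 degrees, less where a joint would pass 70% of its speed; a pose out of reach is approached as far as the arm can. A call is refused whole if a number of a shift passes 5 or a number of a turn 0.15, either way. A call with a gripper value outside its range is refused whole. The fingers move at their own pace and stop on an object; "grip_force" is the grip in N (left out, the last holds). Time passes only in rows, so rows that do not move let the fingers close. It gives the time, the measured TCP pose, the force and the opening at its end, in the units of the state.
- monitor.get_obs(): the state, without advancing time (a new reading comes with each control period).
- viewer.get_image(name): name is "side" or "top" or "wrist"; returns a dict with "frame" (480x640x3 uint8, red, green, blue), "depth" (480x640 float32, m along the optical axis (not along the pixel's ray), 0 where there is no reading), "camera_matrix" (3x3 intrinsics, pixels), "cam_to_world" (4x4, takes a point from camera to world coordinates). Camera axes: x right, y down, z forward; pixel columns grow to the right and rows downward; lengths in m; the calibration is good to about 2 mm. The wrist camera is an equidistant fisheye: a pixel r from the principal point sees the ray r / f radians off the axis. A picture is of the moment at which its call begins.
- ticket.finish_job(): hands the job in, once; it reports no verdict.
The state is a dict: "t": time; "q": joint angles; "dq": joint speeds; "effort": joint torques, N m; "tool_pos": TCP position; "tool_rot": TCP orientation; "contact_force": force on the tool from outside, world axes, zero at the start; "wrist_torque": the same for the moment, N m; "opening": finger opening in m.
Only numpy, scipy, OpenCV 4.12 (cv2) and the standard library are available. Lean on these libraries where they do the work, as an engineer would, in place of code of your own. Each camera call takes 0.05 s, during which the arm holds its last target.

### The job

Secure the rotor on the inclined service stand: turn the big slotted nut clockwise (tightening, seen from its free end) to the next slot that lines up with the cross hole in the spindle, without turning past that slot or backing the nut off. Then slide the locking bolt fully home through the slot and the hole, until its collar meets the bridge, and let go with the bolt left lying in its trough.

Things in the scene. Friction and masses are not known exactly. Their poses are not given: they have to be found in the camera images.
- stand: Fixed rotor service stand; place and yaw vary. Origin on the table, z up, base plate x -120 to 120, y -120 to 230, 14 high. Its spindle leans 30 degrees from vertical towards the stand's -x (the robot's side): axis direction (-0.5, 0, 0.866) in this frame. Under the nut lies a silver rotor disc square to the axis: flat to radius 60, its top 24 mm below nut_mid along the axis.
- spindle_end (a point): Centre of the spindle's free end, on the axis, 37 mm out from nut_mid; axes those of the stand. Dark steel spindle 30 across, with a cross hole 15 wide and 17 high running along the stand's y, just under this end.
- nut_mid (a point): On the axis, half-way up the bright steel castle nut: hexagon 56 across flats, 65 across corners, 48 high, a slot 15 wide, 17 deep at the middle of each flat (6) in the free end. z = spindle axis, outwards. Turns with the nut: flats face its +y and -y, others 60 degrees on. Cannot slide along the axis. Take flats facing within about 35 degrees of the stand's x (the trough blocks the +y side).
- nut (a joint): Turn of the nut, rad. Grows as it is tightened (clockwise seen from the free end). 0 = the next slot lined up with the cross hole (slots along the stand's y); it starts between -0.85 and -0.25. The slot before is at -1.047. Steady friction 0.3 N m: it stays where it is left.
- bridge (a point): Top centre of the steel bridge, 22 long (44 to 66 from the axis) and 5 thick, over the trough's inner end; axes those of the stand. The trough runs along the stand's y, 44 to 190 from the axis on the +y side, 24 wide (11.5 inside). Along the spindle direction its floor is 17 and its wall tops are 5 mm below this point.
- bolt_tab (a point): Grip point of the loose locking bolt in the trough; axes parallel to the stand's. Square steel rod 10 x 10, 119 long, and an upright black tab 14 x 14 rising along the spindle direction (leans 30 degrees too); point on the tab's axis, 32 above the rod, 18 below the tab's top. A collar 12 high on the rod reaches 19 mm nut-wards of the tab's middle. 0.16 kg, slides easily.
- bolt_tip (a point): End of the bolt's tapered tip, in the middle of the rod, pointing along the stand's -y to the nut, 106 mm from the tab's middle. At the start 50 to 62 mm from the spindle axis.
- tab_home (a point): Point on the stand where bolt_tab is when the bolt is fully home: collar on the bridge, tip through the nut's far slot; 85 mm from the axis along the stand's +y. The bolt slides along the stand's -y to it, 71 to 83 mm. Axes those of the stand.

How it is judged:
On the way:
1. the nut stands with the next slot lined up with the cross hole (within 0.09 rad), the bolt still drawn back (value of joint nut between -0.09 and 0.09 rad and distance between bolt_tab and tab_home above 0.04 m), for 0.3 s.
At the end, for the whole second after the job is handed in: The nut stands within 0.1 rad of the next slot's alignment and the bolt lies at rest in its trough, its tab within 6 mm of the fully home point (value of joint nut between -0.1 and 0.1 rad and distance between bolt_tab and tab_home below 0.006 m and linear speed of bolt below 0.01 m/s); the robot touches nothing.
It fails at once if the nut was turned more than 0.17 rad past the slot (value of joint nut above 0.17 rad).
It fails at once if the nut was backed off to the slot before (below -0.97 rad) (value of joint nut below -0.97 rad).
It also fails if it takes over 45 s, if anything falls off the work surface, if the arm or the gripper's body presses on something with over 40 N, if the wrist force passes 120 N, or if a joint passes its speed limit or range.

## Working session

There is one attempt and no reset: what is moved stays moved. The work goes in short steps, Python scripts to look and compute and a tool call to move; the robot and the scene stay as the last step left them, time stands still between calls to the robot, and variables do not carry over. Pictures are saved under pics/ and viewed, and the job is handed in when it is done.

Besides the shell and the picture viewer there is one more tool, called after ">>>" by a JSON object that holds its "api" and its "payload". servo_tool: Moves the arm, as the interface text tells. Its arguments: {"type":"object","properties":{"commands":{"type":"array","items":{"type":"number"}},"grip_force":{"type":"number"}},"required":["commands"]}

```bash
ls; mkdir -p pics; python3 - <<'E'
from station import monitor, viewer
import cv2, numpy as np
print(monitor.get_obs())
for n in ["side","top","wrist"]:
    im=viewer.get_image(n)
    cv2.imwrite(f"pics/a_{n}.png",im["frame"][:,:,::-1])
    np.savez(f"a_{n}.npz",**im)
    print(n,im["camera_matrix"].tolist(),np.round(im["cam_to_world"],3).tolist())
E
```

```text
pics
{'t': 0.0, 'q': array([ 9.85982683e-01,  5.33643169e-02,  1.61428258e+00,  2.10531675e-06,
        1.47602040e+00, -1.18963297e-01]), 'dq': array([ 9.36725253e-05,  2.65911952e-04, -1.08856602e-03, -9.19846509e-04,
        1.45018279e-03, -7.85967140e-04]), 'effort': array([-2.02493924e-03, -3.93673217e+01, -3.70185471e+01, -2.76090259e-04,
        7.16859824e-03, -3.36882010e-05]), 'tool_pos': array([0.28033967, 0.55783969, 0.20276528]), 'tool_rot': array([-1.54171063,  0.36594374, -0.36480872]), 'contact_force': array([-0.48763615,  0.84963513,  0.01835679]), 'wrist_torque': array([0.00951683, 0.01081224, 0.02166108]), 'opening': 0.08541721581779203}
side [[481.66315478212465, 0.0, 316.6598069601569], [0.0, 481.66315478212465, 236.74247395833927], [0.0, 0.0, 1.0]] [[-0.999, -0.012, 0.035, 0.517], [-0.035, 0.611, -0.791, 0.535], [-0.012, -0.791, -0.611, 0.544], [0.0, 0.0, 0.0, 1.0]]
top [[435.6118569355469, 0.0, 318.7859269950226], [0.0, 435.6118569355469, 232.49315187995265], [0.0, 0.0, 1.0]] [[-0.005, -0.984, 0.176, 0.432], [-0.999, 0.011, 0.03, 0.01], [-0.032, -0.176, -0.984, 0.789], [0.0, 0.0, 0.0, 1.0]]
wrist [[371.64829954431775, 0.0, 319.5111823559044], [0.0, 371.64829954431775, 235.9445957266622], [0.0, 0.0, 1.0]] [[0.45, 0.861, 0.238, 0.22], [0.893, -0.433, -0.122, 0.588], [-0.002, 0.268, -0.963, 0.373], [0.0, 0.0, 0.0, 1.0]]
```

View pics/a_side.png

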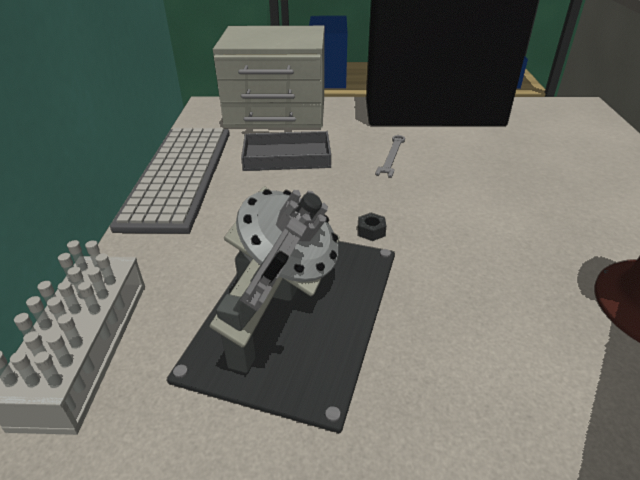

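View pics/a_top.png

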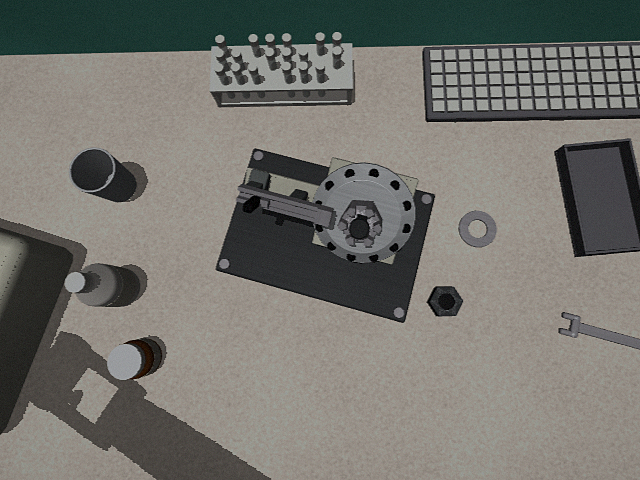

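View pics/a_wrist.png

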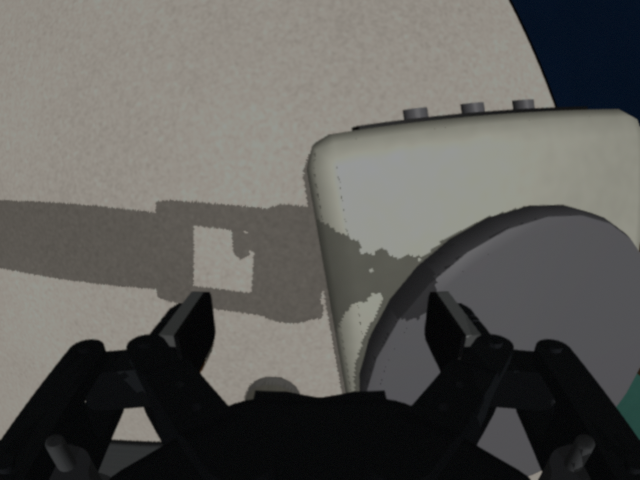

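```bash
cat > h.py <<'E'
import numpy as np, cv2
def cloud(im):
    K=im["camera_matrix"];T=im["cam_to_world"];d=im["depth"]
    v,u=np.mgrid[0:480,0:640]
    P=np.stack([(u-K[0,2])/K[0,0]*d,(v-K[1,2])/K[1,1]*d,d],-1)
    W=P@T[:3,:3].T+T[:3,3]; W[d==0]=np.nan
    return W
def proj(im,p):
    K=im["camera_matrix"];T=im["cam_to_world"]
    c=(np.atleast_2d(p)-T[:3,3])@T[:3,:3]
    return np.stack([c[:,0]/c[:,2]*K[0,0]+K[0,2],c[:,1]/c[:,2]*K[1,1]+K[1,2]],-1)
E
python3 - <<'E'
from h import *
for n in ["top","side"]:
    im=dict(np.load(f"a_{n}.npz"));W=cloud(im);f=im["frame"].astype(int)
    z=W[...,2]; dark=f.sum(-1)<200
    x,y=W[...,0],W[...,1]
    m=(z>0.008)&(z<0.02)&(x>0.2)&(x<0.75)&(np.abs(y)<0.4)
    nn,lab,st,ce=cv2.connectedComponentsWithStats(m.astype(np.uint8))
    for i in np.argsort(-st[1:,4])[:3]+1: print(n,st[i],np.nanmedian(z[lab==i]))
    i=np.argmax(st[1:,4])+1
    P=W[lab==i][:,:2]
    r=cv2.minAreaRect((P*1000).astype(np.float32));print(r, cv2.boxPoints(r).round(1).tolist())
    print("table z",np.nanmedian(z[(x>0.2)&(x<.8)&(np.abs(y)<.4)]))
    # disc plane: points near high region
    m2=(z>0.06)&(x>0.2)&(x<.75)&(y>-.2)&(y<.3)
    print("hi pts",m2.sum(), np.nanmax(z[m2]), W[m2][np.nanargmax(z[m2])])
E
```

```text
top [  215   190   220   133 12950] 0.014032984026653594
top [ 247  149   82   36 1512] 0.014176281300957272
top [123 269  16  37  96] 0.013781741389843172
((572.3973388671875, 21.5745849609375), (350.34954833984375, 238.9642791748047), 74.1440200805664) [[409.6000061035156, -114.30000305175781], [639.5, -179.60000610351562], [735.2000122070312, 157.39999389648438], [505.29998779296875, 222.6999969482422]]
table z 0.000544361487467615
hi pts 11536 0.20580971745032384 [0.57746927 0.12671842 0.20580972]
side [  166   241   229   191 20381] 0.015000643260390967
side [358 225  28  14 148] 0.013780072847696279
side [389 170   5   6  20] 0.00990144290107653
((573.5791015625, 21.86016845703125), (350.6519775390625, 239.71478271484375), 74.2068099975586) [[410.5, -114.19999694824219], [641.2000122070312, -179.5], [736.5999755859375, 157.89999389648438], [506.0, 223.1999969482422]]
table z 0.0015883434077284542
hi pts 11407 0.20626618423539794 [0.57634844 0.12475784 0.20626618]
```

```bash
python3 - <<'E'
import cv2
a=cv2.imread("pics/a_side.png")[170:400,160:400]; cv2.imwrite("pics/a_side_c.png",cv2.resize(a,None,fx=2.6,fy=2.6,interpolation=cv2.INTER_CUBIC))
a=cv2.imread("pics/a_top.png")[140:330,210:440]; cv2.imwrite("pics/a_top_c.png",cv2.resize(a,None,fx=3,fy=3,interpolation=cv2.INTER_CUBIC))
E
```

```text
(no output)
```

View pics/a_side_c.png

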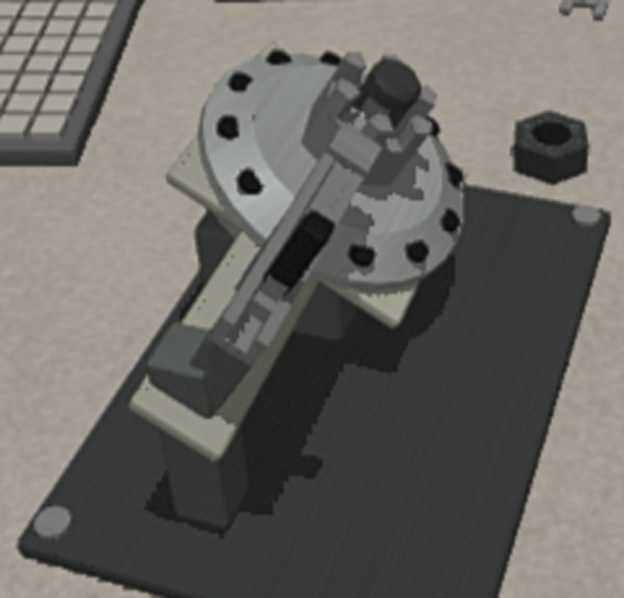

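View pics/a_top_c.png

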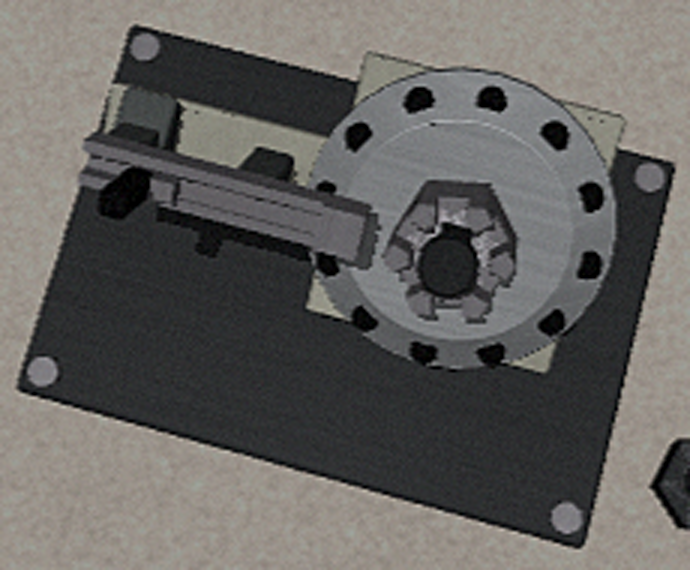

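```bash
cat >> h.py <<'E'
yaw=np.deg2rad(-15.82)
R=np.array([[np.cos(yaw),-np.sin(yaw),0],[np.sin(yaw),np.cos(yaw),0],[0,0,1]])
O=np.array([0.558,-0.0312,0.])
A=R@np.array([[.8660254,0,-.5],[0,1,0],[.5,0,.8660254]])  # cols: a (uphill x'), b (stand y), c (axis)
E
python3 - <<'E'
from h import *
out=[]
for n in ["top","side"]:
    im=dict(np.load(f"a_{n}.npz"));W=cloud(im)
    Q=(W-O)@A
    m=(W[...,2]>0.03)&(np.abs(Q[...,0])<.3)&(np.abs(Q[...,1])<.25)
    q=Q[m]
    h,e=np.histogram(q[:,2],bins=np.arange(0,.3,.001))
    i=np.argsort(-h)[:12]; print(n,sorted([(round(e[k],3),h[k]) for k in i]))
    # plane fit around mode
    c0=e[np.argmax(h)]
    s=q[np.abs(q[:,2]-c0)<.004]
    G=np.c_[s[:,:2],np.ones(len(s))]; co=np.linalg.lstsq(G,s[:,2],rcond=None)[0]; print("tilt",co,"med",np.median(s[:,2]))
    dc=np.median(s[:,2]); (cx,cy),r=cv2.minEnclosingCircle((s[:,:2]*1000).astype(np.float32));print("disc",cx,cy,r)
    t=q[(q[:,2]>dc+.055)&(np.abs(q[:,0]-cx/1000)<.03)&(np.abs(q[:,1]-cy/1000)<.03)]
    print("spindle top",len(t),np.median(t[:,2])-dc,t[:,:2].mean(0),cv2.minEnclosingCircle((t[:,:2]*1000).astype(np.float32)))
E
```

```text
top [(np.float64(0.07), np.int64(286)), (np.float64(0.071), np.int64(410)), (np.float64(0.072), np.int64(290)), (np.float64(0.091), np.int64(373)), (np.float64(0.092), np.int64(437)), (np.float64(0.093), np.int64(372)), (np.float64(0.094), np.int64(371)), (np.float64(0.095), np.int64(766)), (np.float64(0.096), np.int64(1098)), (np.float64(0.097), np.int64(797)), (np.float64(0.098), np.int64(318)), (np.float64(0.141), np.int64(269))]
tilt [-0.00129042 -0.00181061  0.09594898] med 0.0961535864790802
disc 82.51953125 55.5589599609375 133.4723663330078
spindle top 0 nan [nan nan] ((0.0, 0.0), 0.0)
side [(np.float64(0.07), np.int64(283)), (np.float64(0.071), np.int64(622)), (np.float64(0.072), np.int64(525)), (np.float64(0.091), np.int64(240)), (np.float64(0.092), np.int64(374)), (np.float64(0.093), np.int64(311)), (np.float64(0.095), np.int64(253)), (np.float64(0.096), np.int64(713)), (np.float64(0.097), np.int64(816)), (np.float64(0.098), np.int64(237)), (np.float64(0.141), np.int64(303)), (np.float64(0.142), np.int64(307))]
tilt [-0.00139669 -0.0042236   0.0966571 ] med 0.09677487057551618
disc 76.46997833251953 59.77449035644531 131.1892547607422
spindle top 0 nan [nan nan] ((0.0, 0.0), 0.0)
  return _methods._mean(a, axis=axis, dtype=dtype,
  ret = ret.dtype.type(ret / rcount)
<stdin>:16: RuntimeWarning: Mean of empty slice.
  ret = um.true_divide(
```

```bash
python3 - <<'E'
from h import *
pan=[]
for n in ["top","side"]:
    im=dict(np.load(f"a_{n}.npz"));W=cloud(im)
    Q=(W-O)@A
    q=Q[(W[...,2]>0.03)&(np.abs(Q[...,0])<.3)&(np.abs(Q[...,1])<.25)]
    s=q[(q[:,2]>.150)&(q[:,1]<.04)]
    print(n,"spindle", len(s), np.median(s[:,2]), cv2.minEnclosingCircle((s[s[:,2]>.154][:,:2]*1000).astype(np.float32)))
    s=q[(q[:,2]>.0945)&(q[:,2]<.0985)&(q[:,1]<.03)]
    s=s[(s[:,0]>-.05)]
    print("disc ext",s[:,:2].min(0),s[:,:2].max(0), cv2.minEnclosingCircle((s[:,:2]*1000).astype(np.float32)))
    s=q[(q[:,2]>.139)&(q[:,2]<.146)&(q[:,1]<.035)]
    print("nut top",len(s),np.median(s[:,2]),cv2.minEnclosingCircle((s[:,:2]*1000).astype(np.float32)))
    s=q[(q[:,2]>.12)]
    g=np.zeros((600,800,3),np.uint8)
    for a,b,c in s:
        col=(0,255,0) if c<.146 else (0,0,255)
        if c<.139: col=(255,100,0)
        cv2.circle(g,(int(200+b*3000),int(300-(a-.05)*3000)),2,col,-1)
    pan.append(g)
    # tab points
    s=q[(q[:,2]>.16)&(q[:,1]>.06)]
    print("tab",len(s),s.min(0),s.max(0))
    np.save(f"q_{n}.npy",q)
cv2.imwrite("pics/map.png",cv2.resize(np.vstack(pan),None,fx=.5,fy=.5))
E
```

```text
top spindle 333 0.1571695556865267 ((76.28558349609375, -0.047523099929094315), 14.901751518249512)
disc ext [ 0.00207868 -0.07209494] [0.15299629 0.02997958] ((77.52672576904297, -2.5741662979125977), 75.47274017333984)
nut top 374 0.1442134798950639 ((76.03401184082031, -0.3113374710083008), 32.152706146240234)
tab 176 [0.06916216 0.14972516 0.16005115] [0.08319491 0.1642809  0.19133797]
side spindle 279 0.15737351016471052 ((78.2147445678711, 0.6632697582244873), 15.333028793334961)
disc ext [ 0.01298418 -0.05250923] [0.14170648 0.0299827 ] ((77.58159637451172, -4.864202976226807), 67.2296371459961)
nut top 363 0.14430938209025962 ((77.43482971191406, 0.8594314455986023), 32.241275787353516)
tab 330 [0.06991108 0.14959093 0.16001621] [0.08375389 0.16650766 0.19117804]
```

View pics/map.png

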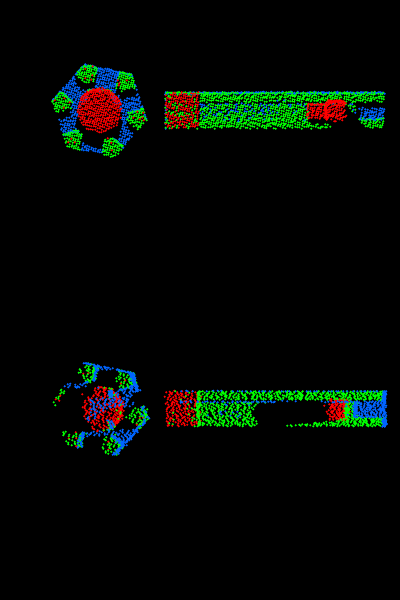

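```bash
python3 - <<'E'
from h import *
from scipy.optimize import minimize
for n in ["top","side"]:
    q=np.load(f"q_{n}.npy")
    ax=np.array([.0763,0]) if n=="top" else np.array([.0776,.0006])
    s=q[(q[:,2]>.1415)&(q[:,2]<.147)]; p=s[:,:2]-ax; r=np.hypot(*p.T); p=p[(r<.034)&(r>.018)]
    ph=np.arctan2(p[:,1],p[:,0])
    print(n,len(p),"mean dir",np.rad2deg(np.angle(np.mean(np.exp(6j*ph))))/6)
    for deg in [0]:
        best=min(((lambda t:(np.mean(np.maximum(0,np.max([np.abs(np.cos(ph-t-k*np.pi/3-np.pi/6)*np.hypot(*p.T)) for k in range(6)],0)-.028)) +np.mean([np.maximum(0,.0075-np.abs(np.hypot(*p.T)*np.sin(ph-t-k*np.pi/3-np.pi/6))) for k in range(3)]) ,np.rad2deg(t)))(t)) for t in np.deg2rad(np.arange(0,60,.25)))
        print(best)
    t=q[(q[:,2]>.16)&(q[:,1]>.06)]; print("tab",np.percentile(t,[2,98],axis=0).round(4).tolist())
    b=q[(q[:,2]>.145)&(q[:,1]>.035)&(q[:,1]<.066)]; print("bridge",np.median(b[:,2]),np.percentile(b,[1,99],axis=0).round(4).tolist())
E
```

```text
top 347 mean dir -18.081746862864808
(np.float64(1.4283425469710276e-05), np.float64(42.0))
tab [[0.0702, 0.15, 0.1613], [0.083, 0.1633, 0.191]]
bridge 0.14670175550701217 [[0.0644, 0.0439, 0.1451], [0.0884, 0.0654, 0.1489]]
side 283 mean dir -18.127419305620666
(np.float64(3.660958531014768e-05), np.float64(42.25))
tab [[0.0702, 0.1531, 0.1605], [0.0837, 0.1653, 0.1908]]
bridge 0.146983309207343 [[0.066, 0.0443, 0.1454], [0.0891, 0.0657, 0.1484]]
```

```bash
cat >> h.py <<'E'
from scipy.spatial.transform import Rotation as Ro
def W2(a,b,c): return O+A@np.array([a,b,c])
def target(a,b,c,phi_deg,sgn=1):
    """TCP pos at (a,b,c), tool y=-c, z along phi"""
    ph=np.deg2rad(phi_deg); y=-A[:,2]; z=sgn*(A[:,0]*np.cos(ph)+A[:,1]*np.sin(ph)); x=np.cross(y,z)
    return W2(a,b,c),np.stack([x,y,z],1)
def state():
    from station import monitor
    o=monitor.get_obs(); return o,o["tool_pos"],Ro.from_rotvec(o["tool_rot"]).as_matrix()
def delta(tp,tR):
    o,p,r=state()
    rv=Ro.from_matrix(r.T@tR).as_rotvec(); d=r.T@(tp-p)*100
    print("t",o["t"],"q",o["q"].round(3),"F",o["contact_force"].round(1),"T",o["wrist_torque"].round(2),"open",round(o["opening"],4))
    print("in abc tcp",((p-O)@A).round(4),"world",p.round(4))
    print("need rot",rv.round(4),"shift cm",d.round(2)); return rv,d
E
python3 - <<'E'
from h import *
o,p,r=state(); print(r.round(3)); 
for s in (1,-1):
    print(s,target(.077,0,.105,12,s)[1].round(3)); delta(*target(.077,0,.105,12,s)); delta(*target(.077,0,.205,12,s))
im=dict(np.load("a_wrist.npz"));print("cam in tool",r.T@(im["cam_to_world"][:3,3]-p))
print(W2(.077,.0003,.1202),W2(.0765,.157,.173))
E
```

```text
[[ 0.893 -0.001  0.449]
 [-0.449 -0.001  0.893]
 [-0.    -1.    -0.002]]
1 [[-0.093  0.481  0.872]
 [-0.99  -0.136 -0.031]
 [ 0.104 -0.866  0.489]]
t 0.15 q [ 0.986  0.053  1.614 -0.     1.476 -0.119] F [-0.2  0.4 -0.2] T [-0.02  0.02  0.02] open 0.0854
in abc tcp [-0.2689  0.4912  0.3897] world [0.2804 0.558  0.203 ]
need rot [ 0.3895  1.1439 -0.395 ] shift cm [ 52.66   7.41 -39.9 ]
t 0.15 q [ 0.986  0.053  1.614 -0.     1.476 -0.119] F [-0.2  0.4 -0.2] T [-0.02  0.02  0.02] open 0.0854
in abc tcp [-0.2689  0.4912  0.3897] world [0.2804 0.558  0.203 ]
need rot [ 0.3895  1.1439 -0.395 ] shift cm [ 47.75  -1.24 -40.85]
-1 [[ 0.093  0.481 -0.872]
 [ 0.99  -0.136  0.031]
 [-0.104 -0.866 -0.489]]
t 0.15 q [ 0.986  0.053  1.614 -0.     1.476 -0.119] F [-0.2  0.4 -0.2] T [-0.02  0.02  0.02] open 0.0854
in abc tcp [-0.2689  0.4912  0.3897] world [0.2804 0.558  0.203 ]
need rot [-0.4395 -1.9175 -0.4334] shift cm [ 52.66   7.41 -39.9 ]
t 0.15 q [ 0.986  0.053  1.614 -0.     1.476 -0.119] F [-0.2  0.4 -0.2] T [-0.02  0.02  0.02] open 0.0854
in abc tcp [-0.2689  0.4912  0.3897] world [0.2804 0.558  0.203 ]
need rot [-0.4395 -1.9175 -0.4334] shift cm [ 47.75  -1.24 -40.85]
cam in tool [-0.06735248 -0.17024329 -0.0007597 ]
[ 0.56441636 -0.03270626  0.14259625] [0.58131865 0.12537351 0.18807239]
```

```bash
cat >> h.py <<'E'
def plan(tp,tR,N,show=True):
    o,p,r=state(); rv=Ro.from_matrix(r.T@tR).as_rotvec()/N
    dR=Ro.from_rotvec(rv).as_matrix(); S=sum(np.linalg.matrix_power(dR,k) for k in range(N))
    d=np.linalg.solve(S,r.T@(tp-p)); print("row: rot",rv.round(4),"cm",(d*100).round(3), "x",N)
    if show:
        rr=r.copy();pp=p.copy()
        for k in range(N):
            pp=pp+rr@d; rr=rr@dR
            if k%3==2: print(k,pp.round(3))
E
python3 - <<'E'
from h import *
t=target(.077,.0003,.27,12); delta(*t); plan(*t,18)
W=cloud(dict(np.load("a_top.npz")))
m=(W[...,1]>.15)&(W[...,1]<.6)&(W[...,0]>.1)&(W[...,0]<.75)
for y in np.arange(.15,.6,.05):
    k=m&(abs(W[...,1]-y)<.025)
    if k.sum(): print(round(y,2),W[k][np.nanargmax(W[k][:,2])].round(3))
E
```

```text
t 0.15 q [ 0.986  0.053  1.614 -0.     1.476 -0.119] F [-0.2  0.4 -0.2] T [-0.02  0.02  0.02] open 0.0854
in abc tcp [-0.2689  0.4912  0.3897] world [0.2804 0.558  0.203 ]
need rot [ 0.3895  1.1439 -0.395 ] shift cm [ 44.55  -6.87 -41.44]
row: rot [ 0.0216  0.0636 -0.0219] cm [ 3.551 -0.18  -0.657] x 18
2 [0.362 0.487 0.21 ]
5 [0.428 0.402 0.222]
8 [0.475 0.306 0.236]
11 [0.503 0.202 0.25 ]
14 [0.508 0.094 0.263]
17 [ 0.492 -0.012  0.272]
0.15 [0.612 0.15  0.166]
0.2 [0.521 0.205 0.021]
0.25 [0.644 0.235 0.005]
0.3 [0.353 0.317 0.083]
0.35 [0.476 0.374 0.12 ]
0.4 [0.471 0.389 0.153]
0.45 [0.699 0.431 0.104]
0.5 [0.526 0.506 0.153]
0.55 [0.553 0.525 0.137]
```

>>> {"api": "servo_tool", "payload": {"commands": [0, 0, 0, 0, -4, 0, 1, 0, 0, 0, 0, -2, 0, 1, 0.022, 0.064, -0.022, 3.55, -0.18, -0.66, 1, 0.022, 0.064, -0.022, 3.55, -0.18, -0.66, 1, 0.022, 0.064, -0.022, 3.55, -0.18, -0.66, 1, 0.022, 0.064, -0.022, 3.55, -0.18, -0.66, 1, 0.022, 0.064, -0.022, 3.55, -0.18, -0.66, 1, 0.022, 0.064, -0.022, 3.55, -0.18, -0.66, 1, 0.022, 0.064, -0.022, 3.55, -0.18, -0.66, 1, 0.022, 0.064, -0.022, 3.55, -0.18, -0.66, 1, 0.022, 0.064, -0.022, 3.55, -0.18, -0.66, 1]}}

```text
t: 1.25
tool_pos: [0.4763, 0.296, 0.2927]
tool_rot: [-1.26, 0.611, -0.997]
contact_force: [-0.7, 0.5, 0.2]
opening: 0.0856
```

```bash
python3 - <<'E'
from h import *
t=target(.077,.0003,.27,12); delta(*t); plan(*t,12)
E
```

```text
t 1.25 q [ 0.496 -0.306  1.814 -0.135  1.391 -0.006] F [-0.7  0.5  0.2] T [-0.02  0.08 -0.06] open 0.0856
in abc tcp [0.001  0.2926 0.3374] world [0.4763 0.296  0.2927]
need rot [ 0.1926  0.5544 -0.1866] shift cm [ 27.38   2.47 -14.21]
row: rot [ 0.0161  0.0462 -0.0156] cm [ 2.519  0.319 -0.601] x 12
2 [0.496 0.22  0.289]
5 [0.505 0.143 0.285]
8 [0.504 0.065 0.28 ]
11 [ 0.492 -0.012  0.272]
```

>>> {"api": "servo_tool", "payload": {"commands": [0.016, 0.046, -0.0155, 2.52, 0.32, -0.6, 1, 0.016, 0.046, -0.0155, 2.52, 0.32, -0.6, 1, 0.016, 0.046, -0.0155, 2.52, 0.32, -0.6, 1, 0.016, 0.046, -0.0155, 2.52, 0.32, -0.6, 1, 0.016, 0.046, -0.0155, 2.52, 0.32, -0.6, 1, 0.016, 0.046, -0.0155, 2.52, 0.32, -0.6, 1, 0.016, 0.046, -0.0155, 2.52, 0.32, -0.6, 1, 0.016, 0.046, -0.0155, 2.52, 0.32, -0.6, 1, 0.016, 0.046, -0.0155, 2.52, 0.32, -0.6, 1, 0.016, 0.046, -0.0155, 2.52, 0.32, -0.6, 1, 0.016, 0.046, -0.0155, 2.52, 0.32, -0.6, 1, 0.016, 0.046, -0.0155, 2.52, 0.32, -0.6, 1, 0, 0, 0, 0, 0, 0, 1]}}

```text
t: 2.55
tool_pos: [0.4865, -0.0281, 0.2666]
tool_rot: [-0.864, 0.819, -1.568]
contact_force: [-0.6, 0.3, -0.5]
opening: 0.0852
```

```bash
python3 - <<'E'
from h import *
from station import viewer
t=target(.077,.0003,.27,12); delta(*t)
for n in ["top","side","wrist"]:
    im=viewer.get_image(n); cv2.imwrite(f"pics/b_{n}.png",im["frame"][:,:,::-1]); np.savez(f"b_{n}.npz",**im)
E
```

```text
t 2.55 q [-0.17  -0.735  2.187 -0.07   1.166 -0.065] F [-0.6  0.3 -0.5] T [ 0.07  0.24 -0.01] open 0.0852
in abc tcp [ 0.073  -0.0166  0.2657] world [ 0.4865 -0.0281  0.2666]
need rot [-0.0018 -0.0248  0.0113] shift cm [-1.58 -0.45  0.71]
```

View pics/b_wrist.png

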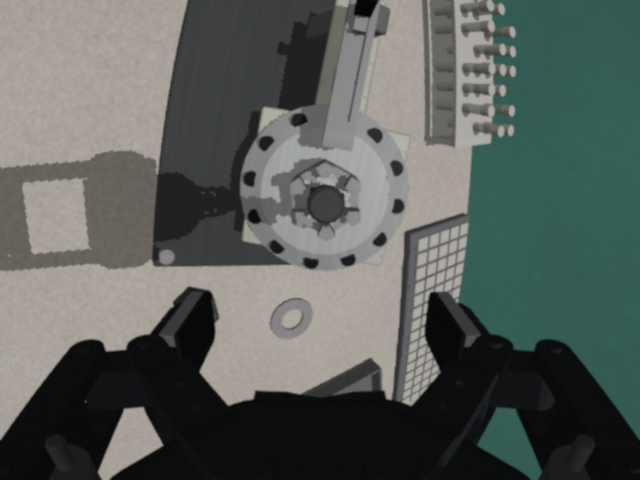

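```bash
cat >> h.py <<'E'
def cloudf(im):
    K=im["camera_matrix"];T=im["cam_to_world"];d=im["depth"]
    v,u=np.mgrid[0:480,0:640]; x=(u-K[0,2])/K[0,0];y=(v-K[1,2])/K[1,1];r=np.hypot(x,y)+1e-9
    s=np.tan(np.minimum(r,1.5))/r
    P=np.stack([x*s*d,y*s*d,d],-1); W=P@T[:3,:3].T+T[:3,3]; W[d==0]=np.nan; return W
E
python3 - <<'E'
from h import *
im=dict(np.load("b_wrist.npz"));W=cloudf(im);Q=(W-O)@A
print((im["depth"]>0).mean())
m=(Q[...,0]>.03)&(Q[...,0]<.13)&(abs(Q[...,1])<.04)
s=Q[m&(Q[...,2]>.15)&(Q[...,2]<.165)]; print("spindle",len(s),np.median(s[:,2]),cv2.minEnclosingCircle((s[:,:2]*1000).astype(np.float32)))
d=Q[(abs(Q[...,2]-.096)<.004)&(abs(Q[...,1])<.06)&(abs(Q[...,0]-.077)<.06)]; print("disc",np.median(d[:,2]),np.linalg.lstsq(np.c_[d[:,:2],np.ones(len(d))],d[:,2],rcond=None)[0])
c=np.array([.0765,0.0]); p=Q[m&(Q[...,2]>.1405)&(Q[...,2]<.147)][:,:2]-c; r=np.hypot(*p.T);p=p[(r>.018)&(r<.034)]
print("nut",cv2.minEnclosingCircle((p*1000).astype(np.float32)),np.rad2deg(np.angle(np.mean(np.exp(6j*np.arctan2(p[:,1],p[:,0])))))/6)
E
```

```text
0.981611328125
spindle 1149 0.15746041780374284 ((76.70967102050781, -1.3158549070358276), 15.096989631652832)
disc 0.0966196276089863 [ 0.00033249 -0.00395611  0.09635793]
nut ((0.09746392071247101, -1.4283952713012695), 32.14973449707031) -18.269956463061853
```

```bash
python3 - <<'E'
from h import *
t=target(.0768,-.0005,.2,11.8); plan(*t,5)
E
```

```text
row: rot [-0.0007 -0.0036  0.0017] cm [-0.262  1.331  0.102] x 5
2 [ 0.51  -0.024  0.234]
```

>>> {"api": "servo_tool", "payload": {"commands": [-0.0007, -0.004, 0.002, -0.26, 1.33, 0.1, 1, -0.0007, -0.004, 0.002, -0.26, 1.33, 0.1, 1, -0.0007, -0.004, 0.002, -0.26, 1.33, 0.1, 1, -0.0007, -0.004, 0.002, -0.26, 1.33, 0.1, 1, -0.0007, -0.004, 0.002, -0.26, 1.33, 0.1, 1, 0, 0, 0, 0, 0, 0, 1]}}

```text
t: 3.3
tool_pos: [0.5298, -0.0158, 0.2068]
tool_rot: [-0.88, 0.803, -1.531]
contact_force: [0.3, 0.6, -0.5]
opening: 0.0856
```

```bash
python3 - <<'E'
from h import *
t=target(.0768,-.0005,.106,11.8); delta(*t);plan(*t,8)
E
```

```text
t 3.3 q [-0.134 -0.567  2.185 -0.073  1.007 -0.057] F [ 0.3  0.6 -0.5] T [-0.    0.21 -0.  ] open 0.0856
in abc tcp [0.0763 0.0071 0.1947] world [ 0.5298 -0.0158  0.2068]
need rot [ 0.0012  0.0135 -0.0089] shift cm [ 0.84  8.87 -0.1 ]
row: rot [ 0.0001  0.0017 -0.0011] cm [ 0.1    1.109 -0.013] x 8
2 [ 0.545 -0.023  0.178]
5 [ 0.561 -0.03   0.149]
```

>>> {"api": "servo_tool", "payload": {"commands": [0.001, 0.012, -0.008, 0.7, 0, -0.08, 1, 0, 0, 0, 0, 0, 0, 1, 0, 0, 0, 0, 1.5, 0, 1, 0, 0, 0, 0, 1.5, 0, 1, 0, 0, 0, 0, 0, 0, 1]}}

```text
t: 3.8
tool_pos: [0.5447, -0.026, 0.1833]
tool_rot: [-0.872, 0.803, -1.545]
contact_force: [-0.5, 0.1, 0.3]
opening: 0.0854
```

```bash
python3 - <<'E'
from h import *
t=target(.0768,-.0005,.106,11.8); delta(*t);plan(*t,6)
E
```

```text
t 3.8 q [-0.149 -0.505  2.187 -0.076  0.937 -0.054] F [-0.5  0.1  0.3] T [ 0.06  0.2  -0.06] open 0.0854
in abc tcp [0.0793 0.0014 0.1659] world [ 0.5447 -0.026   0.1833]
need rot [-0.0042  0.0028 -0.0014] shift cm [ 0.14  5.99 -0.31]
row: rot [-0.0007  0.0005 -0.0002] cm [ 0.023  0.998 -0.05 ] x 6
2 [ 0.558 -0.031  0.157]
5 [ 0.571 -0.035  0.13 ]
```

>>> {"api": "servo_tool", "payload": {"commands": [0, 0, 0, 0.1, 1, -0.15, 1, 0, 0, 0, 0, 1, -0.1, 1, 0, 0, 0, 0, 1, 0, 1, 0, 0, 0, 0, 1, 0, 1, 0, 0, 0, 0, 0, 0, 1]}}

```text
t: 4.3
tool_pos: [0.5638, -0.033, 0.1479]
tool_rot: [-0.869, 0.8, -1.547]
contact_force: [-0.1, 0.1, -0.1]
opening: 0.0857
```

```bash
python3 - <<'E'
from h import *
t=target(.0768,-.0005,.106,11.8); 
for i in range(1): delta(*t)
E
```

```text
t 4.3 q [-0.159 -0.412  2.185 -0.076  0.841 -0.057] F [-0.1  0.1 -0.1] T [ 0.07  0.25 -0.01] open 0.0857
in abc tcp [ 0.0793 -0.0002  0.125 ] world [ 0.5638 -0.033   0.1479]
need rot [-0.0084  0.0024 -0.0008] shift cm [-0.02  1.9  -0.26]
```

>>> {"api": "servo_tool", "payload": {"commands": [-0.004, 0, 0, 0, 1, -0.15, 1, -0.004, 0, 0, 0, 0.9, -0.1, 1, 0, 0, 0, 0, 0, 0, 0.8, 0, 0, 0, 0, 0, 0, 0.72, 0, 0, 0, 0, 0, 0, 0.72], "grip_force": 40}}

```text
t: 4.8
tool_pos: [0.5717, -0.0357, 0.1283]
tool_rot: [-0.876, 0.808, -1.544]
contact_force: [-0.4, 0.7, 0.4]
opening: 0.0616
```

```bash
python3 - <<'E'
from h import *
from station import viewer
t=target(.0768,-.0005,.106,11.8); delta(*t)
for n in ["top","wrist"]:
    im=viewer.get_image(n); cv2.imwrite(f"pics/c_{n}.png",im["frame"][:,:,::-1])
E
```

```text
t 4.8 q [-0.162 -0.359  2.178 -0.078  0.804 -0.055] F [-0.4  0.7  0.4] T [ 0.04  0.32 -0.01] open 0.0616
in abc tcp [ 0.0766 -0.0006  0.1039] world [ 0.5717 -0.0357  0.1283]
need rot [ 0.0011  0.0024 -0.0009] shift cm [-0.01 -0.21  0.02]
```

View pics/c_wrist.png

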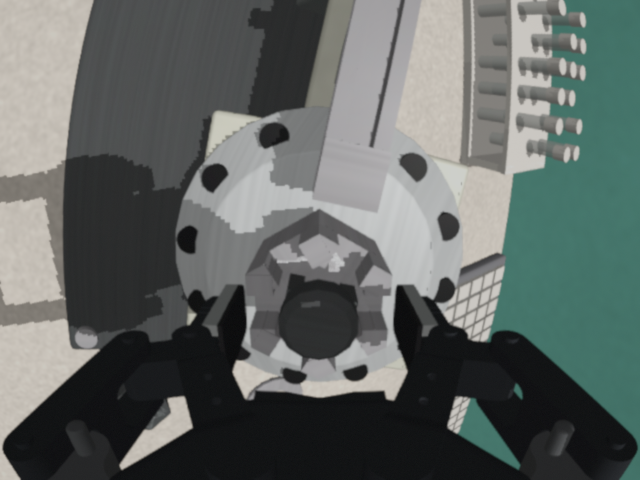

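>>> {"api": "servo_tool", "payload": {"commands": [0, 0, 0, 0, 0, 0, 0.64, 0, 0, 0, 0, 0, 0, 0.6, 0, 0, 0, 0, 0, 0, 0.6], "grip_force": 40}}

```text
t: 5.2
tool_pos: [0.5708, -0.0356, 0.129]
tool_rot: [-0.877, 0.809, -1.544]
contact_force: [1.5, -0.2, -3.7]
opening: 0.0542
```

```bash
python3 - <<'E'
from h import *
o,p,r=state()
t=target(.0768,-.0005,.104,11.8); delta(*t)
z=A.T@r[:,2]; print("jaw phi",np.rad2deg(np.arctan2(z[1],z[0])),"tilt",A.T@r[:,1])
E
```

```text
t 5.2 q [-0.162 -0.361  2.179 -0.078  0.807 -0.055] F [ 1.5 -0.2 -3.7] T [ 0.02  0.09 -0.05] open 0.0542
in abc tcp [ 0.0762 -0.0007  0.105 ] world [ 0.5708 -0.0356  0.129 ]
need rot [ 0.0025  0.0023 -0.0008] shift cm [-0.01  0.1   0.06]
jaw phi 11.929158089894731 tilt [-2.58563951e-03  2.93045326e-04 -9.99996611e-01]
```

>>> {"api": "servo_tool", "payload": {"commands": [0, 0.05, 0, 0, 0, 0, 0.6, 0, 0.05, 0, 0, 0, 0, 0.6, 0, 0.05, 0, 0, 0, 0, 0.6, 0, 0.05, 0, 0, 0, 0, 0.6, 0, 0.05, 0, 0, 0, 0, 0.6, 0, 0.05, 0, 0, 0, 0, 0.6, 0, 0, 0, 0, 0, 0, 0.6]}}

```text
t: 5.9
tool_pos: [0.5708, -0.0356, 0.1289]
tool_rot: [-0.649, 1.023, -1.702]
contact_force: [0.6, -0.9, -1.1]
opening: 0.0537
```

```bash
cat >> h.py <<'E'
def nutang(tag):
    from station import viewer
    for n in ["wrist","top","side"]:
        im=viewer.get_image(n); W=cloudf(im) if n=="wrist" else cloud(im); Q=(W-O)@A
        cv2.imwrite(f"pics/{tag}_{n}.png",im["frame"][:,:,::-1])
        m=(abs(Q[...,0]-.077)<.045)&(abs(Q[...,1])<.042)
        s=Q[m&(Q[...,2]>.1545)&(Q[...,2]<.160)]
        if len(s)<50: print(n,"no spindle",len(s)); continue
        c=np.array(cv2.minEnclosingCircle((s[:,:2]*1000).astype(np.float32))[0])/1000
        p=Q[m&(Q[...,2]>.1415)&(Q[...,2]<.1465)][:,:2]-c; r=np.hypot(*p.T);p=p[(r>.019)&(r<.0325)]
        ph=np.arctan2(p[:,1],p[:,0])
        print(n,"spindle",c.round(4),len(p),"corner phi mod60",np.rad2deg(np.angle(np.mean(np.exp(6j*ph))))/6)
def jaw():
    o,p,r=state(); z=A.T@r[:,2]; print("jaw phi",np.rad2deg(np.arctan2(z[1],z[0])),"tilt",(A.T@r[:,1]).round(4),"abc",((p-O)@A).round(4),"F",o["contact_force"].round(1),"T",o["wrist_torque"].round(2),"t",o["t"],"open",o["opening"],"q6",o["q"][5])
E
python3 - <<'E'
from h import *
jaw(); nutang("d")
E
```

```text
jaw phi -5.453116841728954 tilt [-8.e-04 -9.e-04 -1.e+00] abc [ 0.0762 -0.0008  0.1049] F [ 0.6 -0.9 -1.1] T [ 0.08  0.29 -0.02] t 5.9 open 0.05370356668750966 q6 0.2511958833946064
wrist spindle [0.0774 0.0049] 3651 corner phi mod60 24.42475958369013
top no spindle 2
side spindle [0.0779 0.0067] 237 corner phi mod60 24.29991989226599
```

View pics/d_wrist.png

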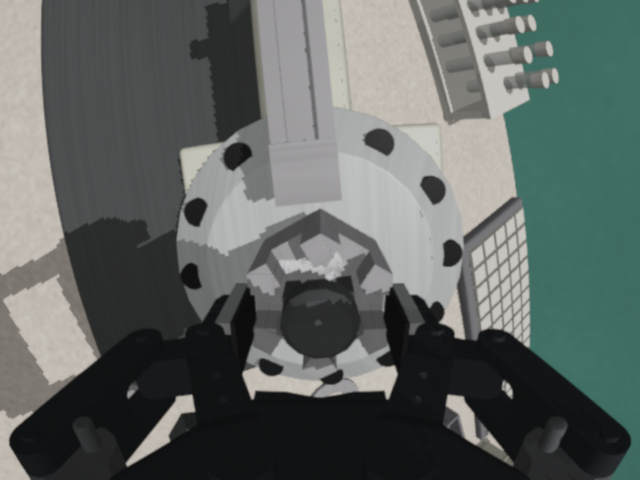

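>>> {"api": "servo_tool", "payload": {"commands": [0, 0.05, 0, 0, 0, 0, 0.6, 0, 0.05, 0, 0, 0, 0, 0.6, 0, 0.05, 0, 0, 0, 0, 0.6, 0, 0.05, 0, 0, 0, 0, 0.6, 0, 0.05, 0, 0, 0, 0, 0.6, 0, 0.05, 0, 0, 0, 0, 0.6, 0, 0.05, 0, 0, 0, 0, 0.6, 0, 0.04, 0, 0, 0, 0, 0.6, 0, 0, 0, 0, 0, 0, 0.6]}}

```text
t: 6.95
tool_pos: [0.5708, -0.0356, 0.1289]
tool_rot: [-0.32, 1.29, -1.872]
contact_force: [0.9, -0.7, -0.4]
opening: 0.0538
```

```bash
python3 - <<'E'
from h import *
jaw(); nutang("e")
E
```

```text
jaw phi -27.82394498394018 tilt [-5.0e-04 -1.9e-03 -1.0e+00] abc [ 0.0761 -0.0008  0.1049] F [ 0.9 -0.7 -0.4] T [0.12 0.33 0.03] t 6.95 open 0.05382016796382452 q6 0.6434906570905817
wrist spindle [0.0795 0.0042] 3685 corner phi mod60 1.9961470558468488
top no spindle 42
side spindle [0.0775 0.0007] 232 corner phi mod60 2.667837500875155
```

View pics/e_wrist.png

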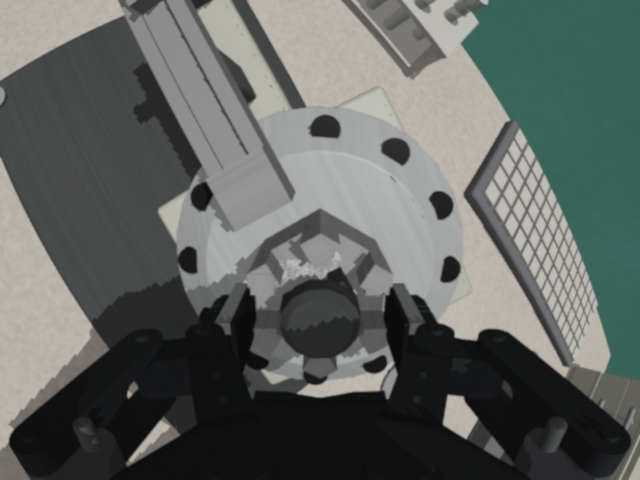

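>>> {"api": "servo_tool", "payload": {"commands": [0, 0.038, 0, 0, 0, 0, 0.6, 0, 0, 0, 0, 0, 0, 0.6, 0, 0, 0, 0, 0, 0, 0.6]}}

```text
t: 7.4
tool_pos: [0.5707, -0.0356, 0.1289]
tool_rot: [-0.287, 1.314, -1.885]
contact_force: [0.1, -0.9, -0.3]
opening: 0.0541
```

```bash
python3 - <<'E'
from h import *
jaw(); nutang("f")
E
```

```text
jaw phi -29.897522558116112 tilt [-6.0e-04 -1.7e-03 -1.0e+00] abc [ 0.0761 -0.0008  0.1049] F [ 0.1 -0.9 -0.3] T [0.17 0.37 0.03] t 7.4 open 0.054134441459398205 q6 0.6794461988007272
wrist spindle [0.0799 0.0041] 3661 corner phi mod60 0.069318394670955
top spindle [ 0.0936 -0.0005] 55 corner phi mod60 -21.50222371320159
side spindle [0.0773 0.0003] 246 corner phi mod60 0.7463806020781781
```

Aligned. Release and withdraw along the axis.

>>> {"api": "servo_tool", "payload": {"commands": [0, 0, 0, 0, 0, 0, 0.75, 0, 0, 0, 0, 0, 0, 1, 0, 0, 0, 0, 0, 0, 1, 0, 0, 0, 0, 0, 0, 1, 0, 0, 0, 0, -1, 0, 1, 0, 0, 0, 0, -2, 0, 1, 0, 0, 0, 0, -3, 0, 1, 0, 0, 0, 0, -3, 0, 1, 0, 0, 0, 0, -3, 0, 1, 0, 0, 0, 0, -2, 0, 1, 0, 0, 0, 0, 0, 0, 1]}}

```text
t: 8.65
tool_pos: [0.4999, -0.0151, 0.2595]
tool_rot: [-0.284, 1.311, -1.885]
contact_force: [1.0, -0.0, -0.6]
opening: 0.0855
```

```bash
python3 - <<'E'
from h import *
jaw(); nutang("g")
E
```

```text
jaw phi -29.885452080095863 tilt [ 3.6e-03 -8.0e-04 -1.0e+00] abc [ 0.0776 -0.0004  0.2548] F [ 1.  -0.  -0.6] T [0.1  0.18 0.02] t 8.65 open 0.08553888515411591 q6 0.6772165658471373
wrist spindle [ 0.077  -0.0013] 1232 corner phi mod60 0.08304027166425791
top spindle [ 0.0765 -0.0002] 301 corner phi mod60 -0.22783071306554192
side spindle [0.0775 0.0008] 280 corner phi mod60 -0.035798996933411174
```

View pics/g_wrist.png

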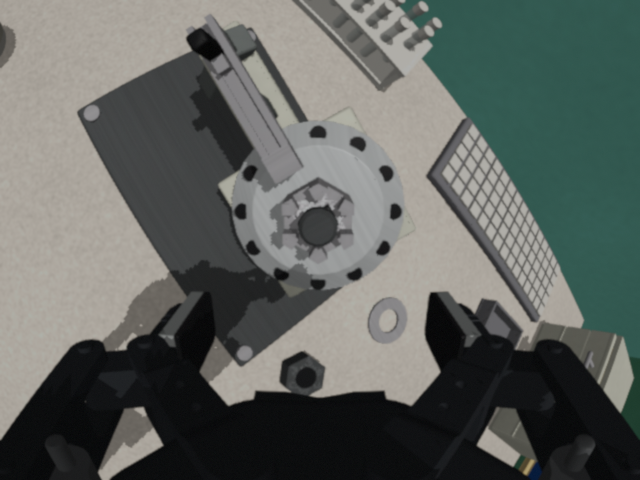

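```bash
python3 - <<'E'
from h import *
t=target(.0768,.1575,.26,0); delta(*t); plan(*t,8)
E
```

```text
t 8.8 q [-0.136 -0.684  2.177 -0.079  1.135  0.677] F [ 0.4  0.2 -0.7] T [0.1  0.27 0.01] open 0.0854
in abc tcp [ 0.074  -0.0008  0.2503] world [ 0.499  -0.0153  0.2538]
need rot [ 0.0042 -0.5215  0.0033] shift cm [-13.86  -1.    -7.65]
row: rot [ 0.0005 -0.0652  0.0004] cm [-1.926 -0.124 -0.545] x 8
2 [0.522 0.039 0.262]
5 [0.536 0.098 0.265]
```

>>> {"api": "servo_tool", "payload": {"commands": [0, -0.065, 0, -1.92, -0.12, -0.55, 1, 0, -0.065, 0, -1.92, -0.12, -0.55, 1, 0, -0.065, 0, -1.92, -0.12, -0.55, 1, 0, -0.065, 0, -1.92, -0.12, -0.55, 1, 0, -0.065, 0, -1.92, -0.12, -0.55, 1, 0, -0.065, 0, -1.92, -0.12, -0.55, 1, 0, -0.065, 0, -1.92, -0.12, -0.55, 1, 0, -0.065, 0, -1.92, -0.12, -0.55, 1, 0, 0, 0, 0, 0, 0, 1]}}

```text
t: 9.7
tool_pos: [0.536, 0.1408, 0.2375]
tool_rot: [-0.774, 0.968, -1.643]
contact_force: [0.7, -0.8, 0.7]
opening: 0.0851
```

```bash
python3 - <<'E'
from h import *
from station import viewer
jaw(); t=target(.0768,.1575,.154,0); delta(*t)
for n in ["wrist","top","side"]:
    im=viewer.get_image(n); W=cloudf(im) if n=="wrist" else cloud(im); Q=(W-O)@A
    cv2.imwrite(f"pics/i_{n}.png",im["frame"][:,:,::-1])
    s=Q[(Q[...,2]>.162)&(Q[...,2]<.197)&(abs(Q[...,0]-.077)<.02)&(Q[...,1]>.13)&(Q[...,1]<.19)]
    if len(s): print(n,len(s),np.percentile(s,[2,98],axis=0).round(4).tolist())
    s=s[s[:,2]>.189]
    if len(s)>5: print(n,"top face",len(s),np.percentile(s,[2,50,98],axis=0).round(4).tolist())
E
```

```text
jaw phi 1.3069914963605227 tilt [-0.0367 -0.0165 -0.9992] abc [0.0598 0.1595 0.2397] F [ 0.7 -0.8  0.7] T [ 0.04  0.21 -0.03] t 9.7 open 0.08513300484004957 q6 0.5912223146714825
t 9.7 q [ 0.264 -0.415  2.025 -0.286  1.129  0.591] F [ 0.7 -0.8  0.7] T [ 0.04  0.21 -0.03] open 0.0851
in abc tcp [0.0598 0.1595 0.2397] world [0.536  0.1408 0.2375]
need rot [0.0369 0.0231 0.016 ] shift cm [0.11 8.5  2.01]
wrist 647 [[0.0695, 0.151, 0.1642], [0.083, 0.1636, 0.1908]]
wrist top face 268 [[0.0706, 0.151, 0.189], [0.0762, 0.1568, 0.1897], [0.0821, 0.1623, 0.1911]]
top 174 [[0.0699, 0.1502, 0.163], [0.0829, 0.1632, 0.1911]]
top top face 42 [[0.071, 0.1519, 0.1892], [0.0765, 0.1568, 0.19], [0.0811, 0.1627, 0.1917]]
side 316 [[0.0703, 0.1526, 0.1626], [0.0837, 0.1655, 0.1907]]
side top face 67 [[0.0713, 0.1529, 0.1891], [0.077, 0.158, 0.1899], [0.0828, 0.1625, 0.1908]]
```

View pics/i_wrist.png

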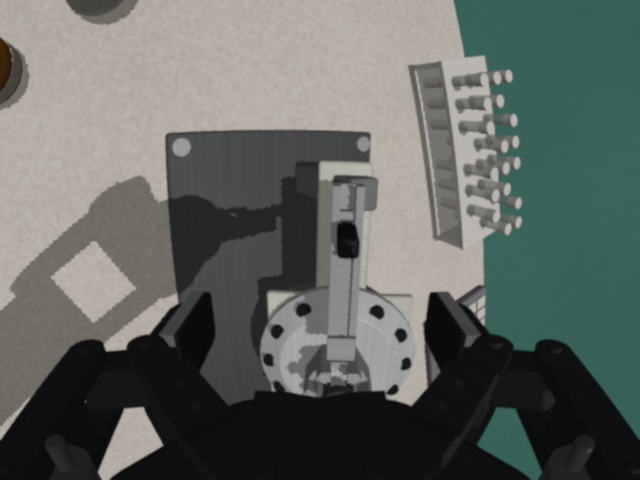

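>>> {"api": "servo_tool", "payload": {"commands": [0.018, 0.012, 0.008, 0.07, 0, 1, 1, 0.018, 0.011, 0.008, 0.07, 0, 1, 1, 0, 0, 0, 0, 0, 0, 1, 0, 0, 0, 0, 0, 0, 1]}}

```text
t: 10.25
tool_pos: [0.5547, 0.1292, 0.2495]
tool_rot: [-0.712, 0.958, -1.664]
contact_force: [0.0, 1.0, 0.5]
opening: 0.0852
```

```bash
python3 - <<'E'
from h import *
jaw(); t=target(.0767,.157,.154,0); delta(*t)
E
```

```text
jaw phi -0.6176954584228294 tilt [ 0.0053 -0.0022 -1.    ] abc [0.0841 0.1534 0.2395] F [0.  1.  0.5] T [0.05 0.22 0.09] t 10.25 open 0.08519216135736953 q6 0.593597067419788
t 10.25 q [ 0.232 -0.416  2.016 -0.283  1.087  0.594] F [0.  1.  0.5] T [0.05 0.22 0.09] open 0.0852
in abc tcp [0.0841 0.1534 0.2395] world [0.5547 0.1292 0.2495]
need rot [-0.0053 -0.0108  0.0022] shift cm [-0.37  8.54 -0.79]
```

>>> {"api": "servo_tool", "payload": {"commands": [-0.004, -0.01, 0, -0.3, 0, -0.6, 1, 0, 0, 0, 0, 1.5, 0, 1, 0, 0, 0, 0, 1.5, 0, 1, 0, 0, 0, 0, 0, 0, 1, 0, 0, 0, 0, 0, 0, 1]}}

```text
t: 10.75
tool_pos: [0.5653, 0.1293, 0.2179]
tool_rot: [-0.723, 0.954, -1.657]
contact_force: [0.6, -0.2, -0.1]
opening: 0.0858
```

```bash
python3 - <<'E'
from h import *
jaw(); t=target(.0767,.157,.154,0); delta(*t)
E
```

```text
jaw phi -0.01261613145468047 tilt [ 7.0e-04 -2.1e-03 -1.0e+00] abc [0.0771 0.1564 0.207 ] F [ 0.6 -0.2 -0.1] T [0.1  0.26 0.01] t 10.75 open 0.0857549265164803 q6 0.595056584840537
t 10.75 q [ 0.225 -0.366  2.031 -0.287  1.027  0.595] F [ 0.6 -0.2 -0.1] T [0.1  0.26 0.01] open 0.0858
in abc tcp [0.0771 0.1564 0.207 ] world [0.5653 0.1293 0.2179]
need rot [-0.0007 -0.0002  0.0021] shift cm [-0.07  5.3  -0.05]
```

>>> {"api": "servo_tool", "payload": {"commands": [0, 0, 0, 0, 1, 0, 1, 0, 0, 0, 0, 1, 0, 1, 0, 0, 0, 0, 1, 0, 1, 0, 0, 0, 0, 1, 0, 1, 0, 0, 0, 0, 1, 0, 1, 0, 0, 0, 0, 0, 0, 0.6, 0, 0, 0, 0, 0, 0, 0.4, 0, 0, 0, 0, 0, 0, 0.3], "grip_force": 30}}

```text
t: 11.55
tool_pos: [0.5913, 0.1219, 0.1702]
tool_rot: [-0.724, 0.955, -1.656]
contact_force: [0.1, 0.5, 0.7]
opening: 0.0442
```

```bash
python3 - <<'E'
from h import *
from station import viewer
jaw(); t=target(.0767,.157,.154,0); delta(*t)
im=viewer.get_image("wrist");cv2.imwrite("pics/j_wrist.png",im["frame"][:,:,::-1])
E
```

```text
jaw phi 0.008778868296899046 tilt [-2.0e-04 -2.3e-03 -1.0e+00] abc [0.0767 0.1564 0.1522] F [0.1 0.5 0.7] T [ 0.05  0.24 -0.03] t 11.55 open 0.04421442981145464 q6 0.5981258846435953
t 11.55 q [ 0.197 -0.265  2.033 -0.293  0.921  0.598] F [0.1 0.5 0.7] T [ 0.05  0.24 -0.03] open 0.0442
in abc tcp [0.0767 0.1564 0.1522] world [0.5913 0.1219 0.1702]
need rot [0.0002 0.0002 0.0023] shift cm [-0.06 -0.18 -0.  ]
```

View pics/j_wrist.png

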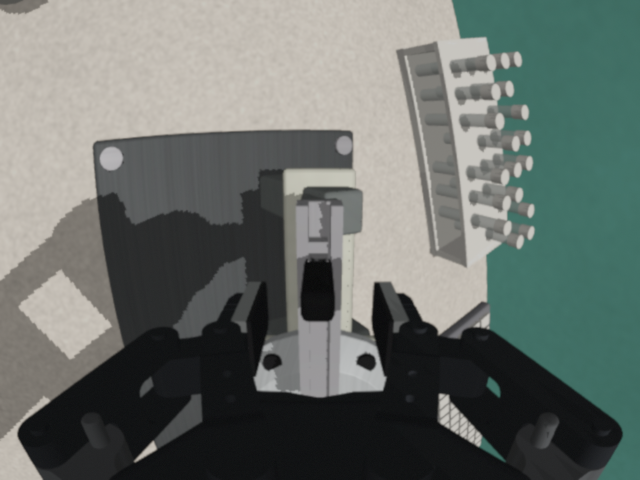

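>>> {"api": "servo_tool", "payload": {"commands": [0, 0, 0, 0, 0, 0, 0.2, 0, 0, 0, 0, 0, 0, 0.1, 0, 0, 0, 0, 0, 0, 0.1, 0, 0, 0, 0, 0, 0, 0.1], "grip_force": 30}}

```text
t: 12.0
tool_pos: [0.5913, 0.1223, 0.1714]
tool_rot: [-0.722, 0.954, -1.656]
contact_force: [-0.5, 0.2, 0.4]
opening: 0.0127
```

```bash
python3 - <<'E'
from h import *
jaw(); t=target(.0767,.085,.152,0); delta(*t)
E
```

```text
jaw phi -0.004057576334383004 tilt [ 0.001  -0.0013 -1.    ] abc [0.0772 0.1567 0.1533] F [-0.5  0.2  0.4] T [ 0.11  0.22 -0.01] t 12.0 open 0.012683791554749874 q6 0.5981384547297173
t 12.0 q [ 0.198 -0.267  2.033 -0.293  0.921  0.598] F [-0.5  0.2  0.4] T [ 0.11  0.22 -0.01] open 0.0127
in abc tcp [0.0772 0.1567 0.1533] world [0.5913 0.1223 0.1714]
need rot [-0.001  -0.0001  0.0013] shift cm [ 7.17  0.14 -0.05]
```

Gripped. Slide slowly, watching the force.

>>> {"api": "servo_tool", "payload": {"commands": [0, 0, 0, 0.6, 0, 0, 0.1, 0, 0, 0, 0.6, 0, 0, 0.1, 0, 0, 0, 0.6, 0, 0, 0.1, 0, 0, 0, 0.6, 0, 0, 0.1, 0, 0, 0, 0, 0, 0, 0.1]}}

```text
t: 12.5
tool_pos: [0.5841, 0.0971, 0.1714]
tool_rot: [-0.722, 0.954, -1.656]
contact_force: [0.2, -0.3, -0.5]
opening: 0.0122
```

```bash
python3 - <<'E'
from h import *
jaw(); t=target(.0767,.085,.153,0); delta(*t); o,p,r=state(); print("F abc",(A.T@o["contact_force"]).round(1))
E
```

```text
jaw phi -0.008132208367967788 tilt [ 0.0013 -0.0012 -1.    ] abc [0.0771 0.1305 0.1534] F [ 0.2 -0.3 -0.5] T [ 0.14  0.33 -0.02] t 12.5 open 0.012237049512584901 q6 0.534306716810932
t 12.5 q [ 0.146 -0.309  2.066 -0.264  0.916  0.534] F [ 0.2 -0.3 -0.5] T [ 0.14  0.33 -0.02] open 0.0122
in abc tcp [0.0771 0.1305 0.1534] world [0.5841 0.0971 0.1714]
need rot [-0.0013 -0.0001  0.0012] shift cm [ 4.55  0.05 -0.04]
F abc [-0.  -0.2 -0.5]
```

>>> {"api": "servo_tool", "payload": {"commands": [0, 0, 0, 0.5, 0, 0, 0.1, 0, 0, 0, 0.5, 0, 0, 0.1, 0, 0, 0, 0.5, 0, 0, 0.1, 0, 0, 0, 0.5, 0, 0, 0.1, 0, 0, 0, 0, 0, 0, 0.1]}}

```text
t: 13.0
tool_pos: [0.578, 0.0758, 0.1714]
tool_rot: [-0.722, 0.954, -1.657]
contact_force: [-0.9, -0.3, -1.6]
opening: 0.0129
```

```bash
python3 - <<'E'
from h import *
jaw(); t=target(.0767,.085,.153,0); delta(*t); o,p,r=state(); print("F abc",(A.T@o["contact_force"]).round(1))
E
```

```text
jaw phi -0.02705148186988159 tilt [ 0.0013 -0.0015 -1.    ] abc [0.0771 0.1084 0.1534] F [-0.9 -0.3 -1.6] T [ 0.08  0.31 -0.01] t 13.0 open 0.012900907426781648 q6 0.47763922217177845
t 13.0 q [ 0.101 -0.342  2.092 -0.237  0.912  0.478] F [-0.9 -0.3 -1.6] T [ 0.08  0.31 -0.01] open 0.0129
in abc tcp [0.0771 0.1084 0.1534] world [0.578  0.0758 0.1714]
need rot [-0.0013 -0.0005  0.0015] shift cm [ 2.34  0.04 -0.04]
F abc [-1.5 -0.6 -1. ]
```

>>> {"api": "servo_tool", "payload": {"commands": [0, 0, 0, 0.5, 0, 0, 0.1, 0, 0, 0, 0.5, 0, 0, 0.1, 0, 0, 0, 0.5, 0, 0, 0.1, 0, 0, 0, 0.3, 0, 0, 0.1, 0, 0, 0, 0, 0, 0, 0.1]}}

```text
t: 13.5
tool_pos: [0.5727, 0.0569, 0.1715]
tool_rot: [-0.722, 0.954, -1.657]
contact_force: [0.6, -0.4, -0.7]
opening: 0.0127
```

```bash
python3 - <<'E'
from h import *
jaw(); t=target(.0767,.085,.153,0); delta(*t); o,p,r=state(); print("F abc",(A.T@o["contact_force"]).round(1))
E
```

```text
jaw phi -0.03367930895394195 tilt [ 0.0014 -0.0014 -1.    ] abc [0.0771 0.0888 0.1535] F [ 0.6 -0.4 -0.7] T [0.11 0.25 0.02] t 13.5 open 0.012743386889202367 q6 0.42426283761290356
t 13.5 q [ 0.059 -0.371  2.114 -0.212  0.91   0.424] F [ 0.6 -0.4 -0.7] T [0.11 0.25 0.02] open 0.0127
in abc tcp [0.0771 0.0888 0.1535] world [0.5727 0.0569 0.1715]
need rot [-0.0014 -0.0006  0.0014] shift cm [ 0.38  0.05 -0.04]
F abc [ 0.2 -0.2 -1. ]
```

Now the last few mm until the collar meets the bridge.

>>> {"api": "servo_tool", "payload": {"commands": [0, 0, 0, 0.2, 0, 0, 0.1, 0, 0, 0, 0.2, 0, 0, 0.1, 0, 0, 0, 0.1, 0, 0, 0.1, 0, 0, 0, 0.1, 0, 0, 0.1]}}

```text
t: 13.9
tool_pos: [0.5711, 0.0515, 0.1716]
tool_rot: [-0.72, 0.955, -1.655]
contact_force: [0.2, 4.9, -0.2]
opening: 0.0133
```

```bash
python3 - <<'E'
from h import *
jaw(); t=target(.0767,.085,.153,0); delta(*t); o,p,r=state(); print("F abc",(A.T@o["contact_force"]).round(1))
E
```

```text
jaw phi -0.06291664257546487 tilt [ 1.5e-03  3.0e-04 -1.0e+00] abc [0.0772 0.0831 0.1536] F [ 0.2  4.9 -0.2] T [0.82 0.2  0.46] t 13.9 open 0.013323775298756555 q6 0.4060381536782355
t 13.9 q [ 0.045 -0.38   2.12  -0.201  0.909  0.406] F [ 0.2  4.9 -0.2] T [0.82 0.2  0.46] open 0.0133
in abc tcp [0.0772 0.0831 0.1536] world [0.5711 0.0515 0.1716]
need rot [-0.0015 -0.0011 -0.0003] shift cm [-0.19  0.06 -0.05]
F abc [-1.1  4.8  0.4]
```

>>> {"api": "servo_tool", "payload": {"commands": [0, 0, 0, 0.1, 0, 0, 0.1, 0, 0, 0, 0.1, 0, 0, 0.1]}}

```text
t: 14.1
tool_pos: [0.5709, 0.0512, 0.172]
tool_rot: [-0.717, 0.956, -1.653]
contact_force: [0.9, 5.2, -0.9]
opening: 0.0129
```

```bash
python3 - <<'E'
from h import *
from station import viewer
jaw(); o,p,r=state(); print("F abc",(A.T@o["contact_force"]).round(1))
for n in ["side"]:
    im=viewer.get_image(n); W=cloud(im); Q=(W-O)@A
    cv2.imwrite(f"pics/k_{n}.png",cv2.resize(im["frame"][170:340,200:380,::-1],None,fx=3.3,fy=3.3,interpolation=cv2.INTER_CUBIC))
E
```

```text
jaw phi -0.12765150639093417 tilt [ 0.0018  0.0043 -1.    ] abc [0.0773 0.0828 0.154 ] F [ 0.9  5.2 -0.9] T [0.9  0.16 0.51] t 14.1 open 0.012941398399335296 q6 0.39999900069082495
F abc [-1.   5.2 -0.5]
```

View pics/k_side.png

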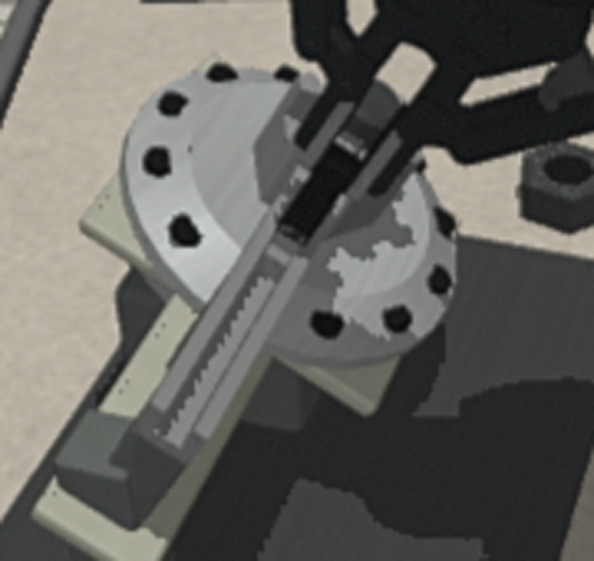

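>>> {"api": "servo_tool", "payload": {"commands": [0, 0, 0, 0, 0, 0, 0.3, 0, 0, 0, 0, 0, 0, 0.5, 0, 0, 0, 0, 0, 0, 0.6, 0, 0, 0, 0, 0, 0, 0.6, 0, 0, 0, 0, -1, 0, 0.6, 0, 0, 0, 0, -2, 0, 0.6, 0, 0, 0, 0, -3, 0, 0.6, 0, 0, 0, 0, -3, 0, 0.6, 0, 0, 0, 0, -2, 0, 0.6, 0, 0, 0, 0, 0, 0, 0.6, 0, 0, 0, 0, 0, 0, 0.6]}}

```text
t: 15.25
tool_pos: [0.5145, 0.0645, 0.274]
tool_rot: [-0.719, 0.952, -1.657]
contact_force: [0.6, -0.0, -0.6]
opening: 0.0513
```

```bash
python3 - <<'E'
from h import *
from station import viewer
jaw()
for n in ["wrist","top","side"]:
    im=viewer.get_image(n); W=cloudf(im) if n=="wrist" else cloud(im); Q=(W-O)@A
    cv2.imwrite(f"pics/l_{n}.png",im["frame"][:,:,::-1])
    s=Q[(Q[...,2]>.1875)&(Q[...,2]<.194)&(abs(Q[...,0]-.077)<.02)&(Q[...,1]>.05)&(Q[...,1]<.19)]
    if len(s)>5: print(n,"top face",len(s),np.percentile(s,[2,50,98],axis=0).round(4).tolist())
nutang("m")
E
```

```text
jaw phi -0.05350605199713973 tilt [ 4.3e-03 -2.0e-04 -1.0e+00] abc [0.0781 0.0802 0.2712] F [ 0.6 -0.  -0.6] T [ 0.09  0.25 -0.01] t 15.25 open 0.05131653275588009 q6 0.39984968392687564
wrist top face 319 [[0.0696, 0.0782, 0.1878], [0.0759, 0.0844, 0.1894], [0.0829, 0.0902, 0.1907]]
top top face 80 [[0.0699, 0.0787, 0.1877], [0.0765, 0.0848, 0.1895], [0.0819, 0.0909, 0.1916]]
side top face 78 [[0.0702, 0.0794, 0.1877], [0.0767, 0.0871, 0.1897], [0.0827, 0.0923, 0.1913]]
wrist spindle [ 0.0767 -0.001 ] 946 corner phi mod60 -0.2608188831829739
top spindle [ 0.0762 -0.0002] 348 corner phi mod60 -0.2937454438820997
side spindle [0.0775 0.0006] 280 corner phi mod60 0.697584343863675
```

View pics/l_wrist.png

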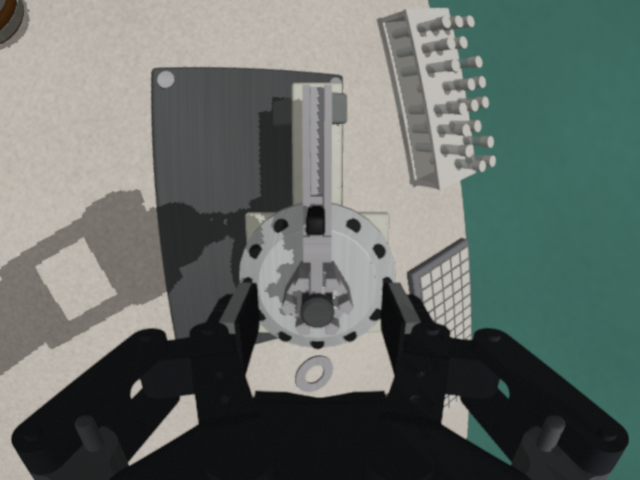

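```bash
python3 -c "
from station import ticket; print(ticket.finish_job())"
```

```text
the job is handed in; nothing more can be done
None
```

The rotor is secured and I handed the job in at about 15.5 s. No verdict was reported, so the results below are my own camera and force readings.

- **Nut:** it started at about -0.73 rad. I gripped it once on the flats facing roughly the stand's x and turned it 42° clockwise. After release all three cameras put it within 0.3° of the slot. In the final check the wrist and top cameras read within 0.3° and the side camera 0.7° the other way. That is at most about 0.012 rad, against the 0.1 rad allowed.
- **Bolt:** I gripped the tab and slid it about 72 mm along the stand's -y with almost no resistance. At the end the force rose to about 5 N and the motion stopped, which I read as the collar meeting the bridge.
- **Tab position:** after letting go, the cameras put the tab 84.4, 84.8 and 87.1 mm from the axis along +y (home is 85 mm). The outlier is the side camera, which read about 1 mm further out than the others at the start too, so I trust the other two.
- **Robot:** it withdrew about 12 cm along the spindle axis, with contact forces back to the noise level, and touches nothing.

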